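Spray a shot of lubricant onto an idler pulley

ROBOT

A 7-joint arm with a two-finger parallel gripper is mounted at the origin on the work surface. World frame = base frame: x ahead of the robot, y to its left, z up, the work surface at z = 0. Lengths are in m, angles in rad, forces in N, time in s.
With the tool pointing down it reaches from about 0.425 to 0.875 m from the base axis. Payload 9.9 kg.
Tool frame: the origin (TCP) lies at the very end of the fingers, on their centre line; the grasp point (between the pads) lies bot.tcp_to_grasp behind it (bot.tcp_to_grasp is the distance from the TCP to the grasp point, in m); x points along the fingers, z is the direction in which the jaws open and shut, and the axes are right-handed (so a half turn about x gives the same grasp; the last joint's range is limited). The gripper opens to 85 mm and grips with 20 to 120 N. Pads are 22 mm wide; open, the fingers measure 114 mm over their backs; the gripper's body (76 mm by 85 mm) begins 54 mm behind the grasp point. The pads swing forward as they close: fully open they stand 13 mm farther back than shut.
Start: joints at [-1.22, 0.576, 0.025, 1.437, -0.015, 1.129, -0.057], TCP at [0.284, 0.612, 0.231] pointing down, gripper open.
Joint ranges: [-2.76, 2.76], [-0.34, 2.15], [-1.52, 1.57], [0.19, 2.46], [-1.09, 4.23], [0.17, 1.99], [-2.82, 2.82]. Speed limits (rad/s): [2.22, 2.22, 3.01, 3.01, 3.14, 3.14, 3.14].

INTERFACE

Orientations are given as a unit quaternion [w, x, y, z].
In Python, from workcell import bot, get_image, camera_info gives the robot as it stands.
- The arm moves only by the tool arm_command, never from a script. Its argument "increments" is one flat list of numbers, 7 for each row, row after row: the turn, a rotation vector about the tool's x, y, z in rad, then the shift along the tool's x, y, z in mm, then the opening, from 0 (shut) to 1 (fully open). A call has 1 to 20 rows; each row is the pose to reach, as a shift and turn from the pose commanded when the call began, along the tool's axes at that moment; what a row does not reach only later rows make up. A row lasts 1/10 s, in which the tool goes at most 50 mm and 8.59 degrees, less where a joint would pass 70% of its speed; a pose out of reach is approached as far as the arm can. A call with a gripper value outside its range is refused whole. The fingers move at their own pace and stop on an object; "squeeze" is the grip in N (left out, the last holds). Time passes only in rows, so rows that repeat a pose let the fingers close. It gives the time, the measured TCP pose, the force and the opening at its end, in the units of the state.
- bot.get_obs(): the state, without advancing time (a new reading comes with each control period).
- get_image(name): name is "scene" or "top" or "wrist"; returns (picture, depth): 400x640x3 uint8, red, green, blue; 400x640 float32, m along the optical axis (not along the pixel's ray), 0 where there is no reading.
- camera_info(name): a dict with "intrinsics" (3x3 intrinsics, pixels), "rvec" (rotation vector, rad) and "tvec" (3), from world to camera coordinates, as OpenCV has them. Camera axes: x right, y down, z forward; pixel columns grow to the right and rows downward; lengths in m; the calibration is good to about 2 mm. The wrist camera is an equidistant fisheye: a pixel r from the principal point sees the ray r / f radians off the axis. A picture is of the moment at which its call begins: read the wrist's pose just before it. camera_info takes no time and is no camera call; for the wrist camera it gives the pose at the moment of the call.
- bot.hand_in(): hands the job in, once; it reports no verdict.
The state is a dict: "t": time; "joints": joint angles; "qd": joint speeds; "joint_efforts": joint torques, N m; "eef_pos": TCP position; "tcp_rot": TCP orientation; "wrist_force": force on the tool from outside, world axes, zero at the start; "wrist_torque": the same for the moment, N m; "width": finger opening in m.
Only numpy, scipy, OpenCV 4.12 (cv2) and the standard library are available. Lean on these libraries where they do the work, as an engineer would, in place of code of your own. Each camera call takes 0.05 s, during which the arm holds its last target.

TASK

Lay the grooved idler pulley flat and centred on the round rubber pad in front of the spray can and let go of it. Then give the can's sprung cap one brief press, all the way down to its stop but without leaning hard on it, and let it spring right back up. Leave the pulley on the pad and the other parts where they lie.

Things in the scene. Friction and masses are not known exactly. Their poses are not given: they have to be found in the camera images.
- stand: Spray stand, fixed: grey base plate 310 x 110 x 6 mm (x -45 to 265) with a round black rubber pad, 72 mm across, top 10 mm above the bench; behind it (+x) a plain aluminium spray can, 52 mm thick, in a blue cradle with steel bands. The can leans 30 degrees towards the pad: its axis points up along (-0.5, 0, 0.866) in this frame. Origin: on the bench under the pad's centre, x from pad to can, z up.
- cap_low (a point): Middle of the cap's flat top if the can sat at its lowest in the clamp, at (148, 0, 168) mm in the stand's frame; axes as the stand's. The can was clamped by hand: it and its cap really sit 0 to 30 mm farther up along the leaning axis, differently each time and not measured, so feel for the cap. The clamp holds fast in a careful press.
- cap (a joint): Grey nozzle cap on the can, 30 mm across, 18 mm tall, top square to the leaning axis; pressed down along that axis. 0 = up, 0.008 m = down at its stop. Its spring pushes back with 3 N at first, 9 N at the stop. Under it the can's neck gives 1 mm per 10 N, so past the stop the force climbs fast; over 30 N does damage. Fully pressed reads over 0.0065, up again under 0.0015.
- dose (a joint): Steel dose collar under the cap, 0 at the start. While the cap is pressed it sinks slowly and takes the cap down with it: about 0.8 mm a second at 10 N, faster when pressed harder. It does not spring back. A press of about a second costs 1 mm or less; at 4 mm in all the shot was too long.
- pulley: The idler pulley: steel disc 56 mm across and 24 mm high, lying flat, with two flanges (each 6 mm thick, at bottom and top) and a groove (42 mm across) between them, and a small dark bore in its top. 180 g, may vary. Origin: centre of its underside, z up.
- roller: Bystander: plain upright steel roller, 44 mm across and 50 mm tall, no groove. Origin: centre of its underside.
- block: Bystander: grey bearing block with a foot 34 x 88 mm (x, y) and 12 mm thick and a round housing 50 mm across on it, 58 mm tall in all. Origin: centre of its underside.
- jar: Bystander: black jar with a dark lid, 60 mm across and 60 mm tall. Origin: centre of its underside.

How it is judged:
By the outcome, as a careful person would: the job done as asked, in the order asked, and still so for the second after the job is handed in, with the robot touching nothing.
It also fails if it takes over 51 s, if anything falls off the work surface, if the arm or the gripper's body presses on something with over 40 N, if the wrist force passes 120 N, or if a joint passes its speed limit or range.

## Working session

There is one attempt and no reset: what is moved stays moved. The work goes in short steps, Python scripts to look and compute and a tool call to move; the robot and the scene stay as the last step left them, time stands still between calls to the robot, and variables do not carry over. Pictures are saved under pics/ and viewed, and the job is handed in when it is done.

Besides the shell and the picture viewer there is one more tool, called after "Call:" in YAML: its name, and indented under it one key for each argument. arm_command: Moves the arm, as the interface text tells. Its arguments: {"type":"object","properties":{"increments":{"type":"array"},"squeeze":{"type":"number"}},"required":["increments"]}

```bash
ls; mkdir -p pics
python3 - <<'E'
from workcell import bot, get_image, camera_info
import cv2,numpy as np
print(bot.get_obs(), bot.tcp_to_grasp)
for n in ["scene","top","wrist"]:
    i=camera_info(n); print(n,{k:np.round(v,4).tolist() if not isinstance(v,str) else v for k,v in i.items()})
    p,d=get_image(n); cv2.imwrite(f"pics/{n}0.png",p[:,:,::-1]); np.save(f"pics/{n}0d.npy",d)
E
```

```text
pics
{'t': 0.0, 'joints': array([-1.21982145,  0.5765184 ,  0.0248447 ,  1.4378886 , -0.01499833,
        1.12900628, -0.05645241]), 'qd': array([ 0.00198687, -0.00089219,  0.00020314,  0.00066938,  0.00035954,
        0.00165364,  0.00044465]), 'joint_efforts': array([-1.73616500e-04, -7.65754795e+01,  2.24964403e+00, -2.85966969e+01,
        1.51069276e-02,  1.25252569e-02, -6.86033263e-05]), 'eef_pos': array([0.28412182, 0.61179979, 0.23045874]), 'tcp_rot': array([ 0.59558554, -0.38075343,  0.59652636,  0.38008025]), 'wrist_force': array([ 0.5167878 , -0.32846667, -1.21343156]), 'wrist_torque': array([ 0.0511715 , -0.02758026,  0.00277246]), 'width': 0.08532020337965092} 0.0187
scene {'intrinsics': [[410.1182, 0.0, 325.5179], [0.0, 410.1182, 203.8397], [0.0, 0.0, 1.0]], 'rvec': [0.9599, 2.3829, -1.1419], 'tvec': [0.4167, -0.1366, 1.338]}
top {'intrinsics': [[362.2084, 0.0, 315.4083], [0.0, 362.2084, 199.419], [0.0, 0.0, 1.0]], 'rvec': [2.1351, -2.1171, 0.2256], 'tvec': [-0.0013, 0.5804, 0.8853]}
wrist {'intrinsics': [[309.7069, 0.0, 318.3261], [0.0, 309.7069, 197.9], [0.0, 0.0, 1.0]], 'rvec': [-2.4513, -1.5636, -0.207], 'tvec': [-0.6749, -0.0346, 0.3791]}
```

View pics/scene0.png

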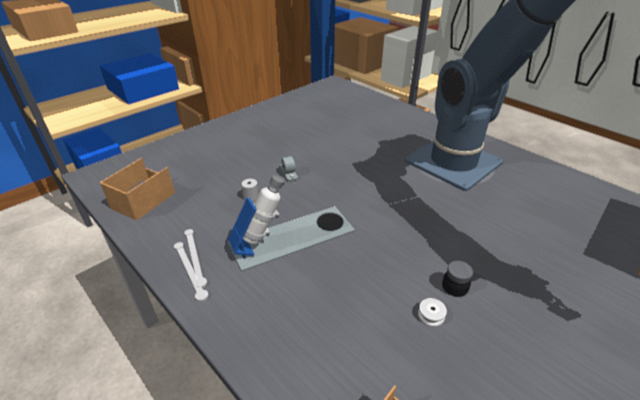

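View pics/top0.png

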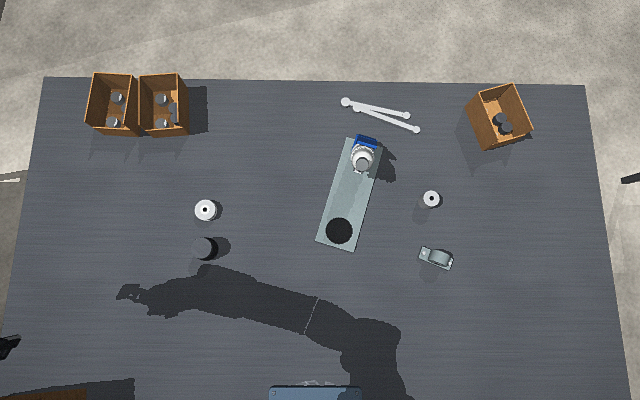

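View pics/wrist0.png

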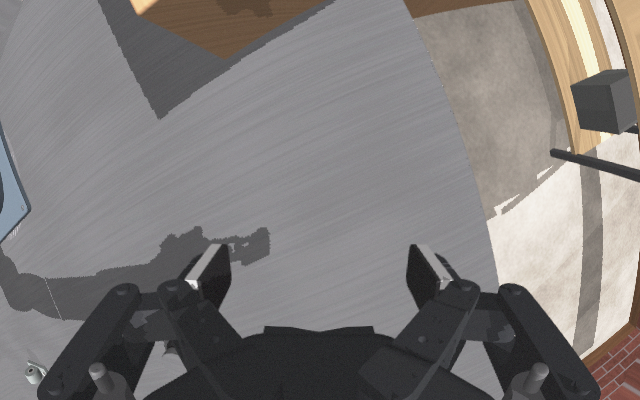

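The top view shows the pulley at (205,210), jar at (207,248), pad at (339,231), cap at (362,165), roller at (431,198) and block at (437,257). In the scene view the pulley is at (433,312), the pad at (330,221), and the can at about (263,210), with the block behind it at (288,165).

```bash
cat > h.py <<'E'
import cv2,numpy as np
from workcell import bot, get_image, camera_info
def cam(n):
    i=camera_info(n); K=np.array(i["intrinsics"]);R=cv2.Rodrigues(np.array(i["rvec"],float))[0];t=np.array(i["tvec"],float).ravel();return K,R,t
def ray(c,u,v,fish=False):
    K,R,t=c
    x=(u-K[0,2])/K[0,0];y=(v-K[1,2])/K[1,1]
    if fish:
        r=np.hypot(x,y);s=np.sin(r)/max(r,1e-9);d=np.array([x*s,y*s,np.cos(r)])
    else: d=np.array([x,y,1.])
    d=R.T@d; return -R.T@t,d/np.linalg.norm(d)
def plane(c,u,v,z,fish=False):
    o,d=ray(c,u,v,fish);return o+d*(z-o[2])/d[2]
def tri(r1,r2):
    (a,d),(b,e)=r1,r2
    A=np.stack([d,-e],1);s=np.linalg.lstsq(A,b-a,rcond=None)[0]
    p=a+d*s[0];q=b+e*s[1];return (p+q)/2,np.linalg.norm(p-q)
def dpt(c,d,u,v):
    K,R,t=c
    z=d[int(v),int(u)];p=np.array([(u-K[0,2])/K[0,0]*z,(v-K[1,2])/K[1,1]*z,z]);return R.T@(p-t)
def proj(c,P,fish=False):
    K,R,t=c;p=R@np.asarray(P)+t
    if fish:
        r=np.hypot(p[0],p[1]);th=np.arctan2(r,p[2]);x=p[:2]/r*th
    else:x=p[:2]/p[2]
    return x*K[0,0]+K[:2,2]
E
python3 - <<'E'
from h import *
for n,cr in [("top",[("pul",180,185,60,90),("stand",305,120,100,140)]),("scene",[("pul",410,255,70,80),("stand",215,150,150,125)])]:
    im=cv2.imread(f"pics/{n}0.png")
    for k,x,y,w,h in cr:
        s=min(800//w,600//h);cv2.imwrite(f"pics/{n}_{k}.png",cv2.resize(im[y:y+h,x:x+w],None,fx=s,fy=s,interpolation=cv2.INTER_NEAREST));print(n,k,s)
    hsv=cv2.cvtColor(im,cv2.COLOR_BGR2HSV)
    def comps(m,lab):
        c,_=cv2.findContours(m.astype(np.uint8),cv2.RETR_EXTERNAL,cv2.CHAIN_APPROX_NONE)
        for q in c:
            a=cv2.contourArea(q)
            if a>60 and a<4000:
                M=cv2.moments(q);print(n,lab,round(a),np.round([M['m10']/a,M['m01']/a],1),cv2.boundingRect(q), np.round(cv2.fitEllipse(q)[0],1))
    x0,x1,y0,y1=(100,460,120,270) if n=="top" else (200,480,140,340)
    W=np.zeros(im.shape[:2],bool);W[y0:y1,x0:x1]=1
    comps((im.max(2)<40)&W,"dark")
    comps((im.min(2)>150)&W,"bright")
E
```

```text
top pul 6
top stand 4
top dark 115 [212.2 250. ] (200, 238, 18, 23) [203.3 248.3]
top dark 99 [334.4 230.8] (326, 218, 26, 26) [339.3 230.1]
top bright 307 [204.5 209.4] (195, 199, 20, 22) [204.5 209.5]
top bright 176 [430.9 197.9] (423, 190, 17, 16) [430.9 197.9]
top bright 709 [356.8 216. ] (327, 172, 47, 80) [352.8 216.5]
top bright 505 [346.2 164.4] (321, 137, 53, 85) [ 319.6 -531.3]
top bright 117 [405.9 125.5] (385, 120, 35, 13) [407.  125.9]
scene pul 7
scene stand 4
scene dark 315 [454.  286.6] (442, 272, 28, 24) [454.5 285.2]
scene bright 500 [433.2 310.2] (420, 298, 27, 28) [433.  310.5]
scene bright 119 [202.7 287.7] (200, 267, 8, 33) [202.9 286.3]
scene bright 574 [288.1 249. ] (238, 223, 116, 46) [282.5 250.4]
scene bright 701 [287.3 224.2] (247, 206, 99, 31) [294.5 221.9]
scene bright 445 [266.7 202.6] (256, 187, 24, 31) [267.3 202.7]
scene bright 102 [248.9 182.8] (242, 178, 15, 10) [249.  182.8]
```

View pics/top_stand.png

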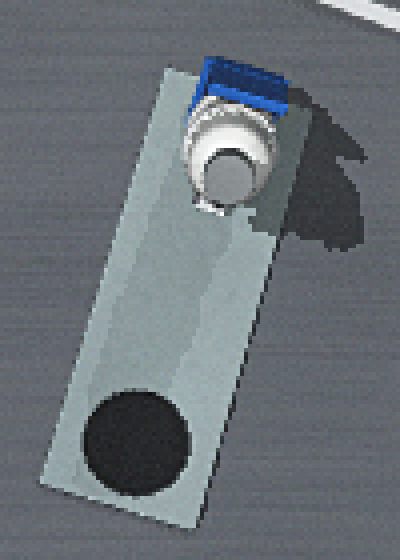

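View pics/scene_stand.png

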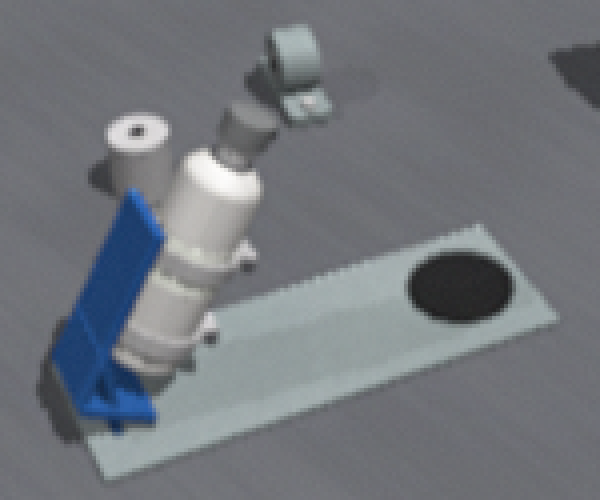

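View pics/top_pul.png

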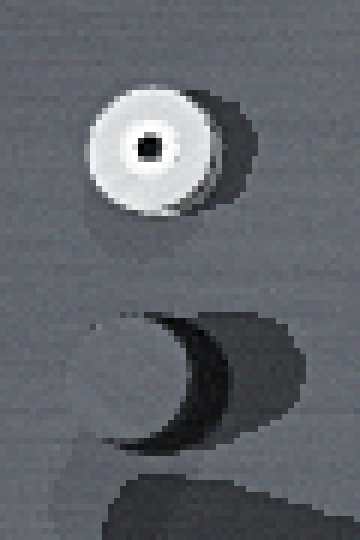

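View pics/scene_pul.png

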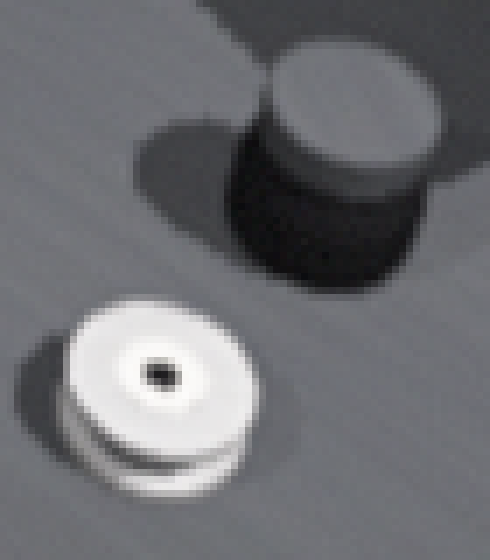

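Run:
```python
from h import *
T=cam("top");S=cam("scene");dt=np.load("pics/top0d.npy");ds=np.load("pics/scene0d.npy")
np.set_printoptions(precision=4,suppress=True)
print("cams",-T[1].T@T[2],-S[1].T@S[2])
for nm,a,b,z in [("pulley",(204.5,209.2),(432.5,308.1),.024),("pad",(338.75,230),(329.75,221),.010)]:
    print(nm,tri(ray(T,*a),ray(S,*b)),plane(T,*a,z),plane(S,*b,z))
off=3
for u,v in[(201,205),(208,213)]:print("depth pul",dpt(T,dt,u,v))
print("pad d",dpt(T,dt,339,230),"cap d",dpt(T,dt,362,164))
for u,v in[(429,314),(438,305)]:print("s depth pul",dpt(S,ds,u,v))
P=[plane(T,x/4+304.5,y/4+119.5,.006) for x,y in[(167,68),(40,485),(197,530),(312,108)]]
print(np.array(P)); a=P[0]-P[1];b=P[3]-P[2]
for q in(a,b):print(np.linalg.norm(q),np.degrees(np.arctan2(q[1],q[0])))
q=P[1]-P[2];print(np.linalg.norm(q),np.degrees(np.arctan2(q[1],q[0]))-90)
P=[plane(S,x/4+214.5,y/4+149.5,.006) for x,y in[(480,226),(556,319),(105,478)]]
print(np.array(P));q=P[2]-P[1];print(np.linalg.norm(q),np.degrees(np.arctan2(q[1],q[0])));q=P[1]-P[0];print(np.linalg.norm(q),np.degrees(np.arctan2(q[1],q[0]))-90)
for nm,u,v,z in[("jar",180+128/6-.5,185+380/6-.5,.06),("roller",431,198,.05),("block",437,257,.05)]:print(nm,plane(T,u,v,z))
# can cap depth cloud
for v in range(158,171,2):
    print([np.round(dpt(T,dt,u,v)*1000).astype(int).tolist() for u in(358,362,366)])
```

```text
cams [0.3976 0.0181 0.9809] [1.0875 0.5204 0.7273]
pulley (array([0.557 , 0.2969, 0.0275]), np.float64(0.0012075824987257027)) [0.5573 0.2985 0.024 ] [0.5548 0.2954 0.024 ]
pad (array([ 0.5061, -0.0602,  0.0115]), np.float64(0.0004221337140825319)) [ 0.5064 -0.0605  0.01  ] [ 0.5048 -0.0612  0.01  ]
depth pul [0.5679 0.3075 0.0275]
depth pul [0.5473 0.2888 0.0231]
pad d [ 0.5062 -0.061   0.012 ] cap d [ 0.6369 -0.0996  0.1912]
s depth pul [0.5731 0.2992 0.025 ]
s depth pul [0.5419 0.2997 0.0267]
[[ 0.7738 -0.0837  0.006 ]
 [ 0.4773  0.0045  0.006 ]
 [ 0.4482 -0.1006  0.006 ]
 [ 0.7453 -0.1864  0.006 ]]
0.30932386633354947 -16.571060725706914
0.3091583626053705 -16.10342878947095
0.10906424049068594 -15.481554577675084
[[ 0.4472 -0.1008  0.006 ]
 [ 0.4796  0.0018  0.006 ]
 [ 0.7724 -0.0865  0.006 ]]
0.30583373163249417 -16.784937301251688
0.10761515555485394 -17.521141364772248
jar [0.4529 0.2906 0.06  ]
roller [ 0.5886 -0.3013  0.05  ]
block [ 0.4349 -0.3082  0.05  ]
[[659, -94, 165], [650, -99, 195], [658, -113, 169]]
[[645, -90, 196], [644, -99, 198], [644, -108, 198]]
[[641, -90, 192], [641, -99, 193], [641, -108, 195]]
[[637, -91, 190], [637, -100, 191], [637, -109, 190]]
[[633, -91, 187], [633, -100, 189], [631, -108, 194]]
[[629, -91, 185], [628, -100, 188], [628, -109, 188]]
[[637, -97, 141], [624, -100, 187], [636, -116, 145]]
```

```bash
cat >> h.py <<'E'
from scipy.spatial.transform import Rotation as Ro
def pose():
    o=bot.get_obs();q=np.array(o["tcp_rot"]);return np.array(o["eef_pos"]),Ro.from_quat(q[[1,2,3,0]]),o
def target(x,zdir):
    x=np.array(x,float);x/=np.linalg.norm(x);z=np.array(zdir,float);z-=x*(x@z);z/=np.linalg.norm(z);return Ro.from_matrix(np.stack([x,np.cross(z,x),z],1))
def inc(P,Rt):
    p,R,o=pose();return np.round((R.inv()*Rt).as_rotvec(),4),np.round(R.inv().apply(np.array(P)-p)*1000,2)
E
python3 - <<'E'
from h import *
np.set_printoptions(precision=4,suppress=True)
p,R,o=pose();print(R.as_matrix(),o["t"])
W=cam("wrist");c=-W[1].T@W[2];print("cam in tool",R.inv().apply(c-p))
E
```

```text
[[-0.0005 -0.907   0.4212]
 [-0.0012  0.4212  0.907 ]
 [-1.     -0.0001 -0.0013]] 0.15
cam in tool [-0.1425  0.0663  0.0011]
```

Run:
```python
from h import *
for P in [(.5563,.297,.15)]:print(inc(P,target([0,0,-1],[.4226,.9063,0])))
```

```text
(array([ 0.0016, -0.0013,  0.0001]), array([  80.87, -379.42, -170.89]))
```

Call:
arm_command:
  increments: [0,0,0,40,-190,-85,1,0,0,0,81,-379,-171,1,0,0,0,81,-379,-171,1,0,0,0,81,-379,-171,1,0,0,0,81,-379,-171,1,0,0,0,81,-379,-171,1,0,0,0,81,-379,-171,1,0,0,0,81,-379,-171,1,0,0,0,81,-379,-171,1,0,0,0,81,-379,-171,1,0,0,0,81,-379,-171,1,0,0,0,81,-379,-171,1,0,0,0,81,-379,-171,1]

```text
t: 1.45
eef_pos: [0.5551, 0.2991, 0.1505]
tcp_rot: [0.596, -0.381, 0.595, 0.381]
wrist_force: [0.3, -0.2, -1.0]
width: 0.0856
```

Run:
```python
from h import *
p,R,o=pose();print(p,o["t"],np.abs(o["qd"]).max(),o["wrist_force"],o["joints"])
W=cam("wrist");im,d=get_image("wrist");cv2.imwrite("pics/w1.png",im[:,:,::-1])
np.savez("pics/w1.npz",K=W[0],R=W[1],t=W[2])
print(proj(W,(.5563,.297,.024),True))
```

```text
[0.5551224  0.29913751 0.15053059] 1.45 0.005129282104310848 [ 0.30019536 -0.21456452 -1.03760705] [-0.58488833  0.5843068   0.02693702  1.6644574  -0.0200014   0.89275706
  0.58858925]
[315.82717173 192.17243521]
```

View pics/w1.png

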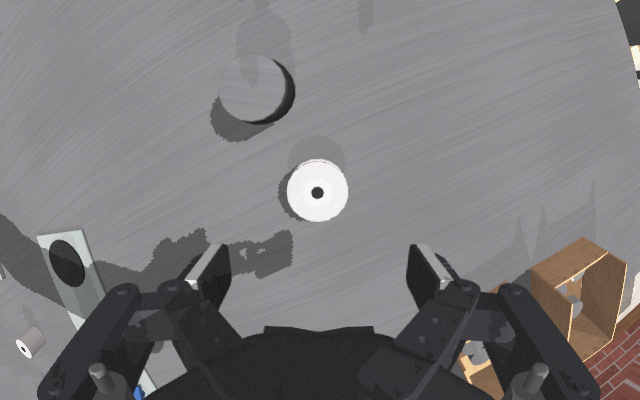

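The wrist view shows the pulley's bore at about (317,192), the jar at (255,88), well clear of the fingers' line, and the pad at (67,263).

Run:
```python
from h import *
np.set_printoptions(precision=4,suppress=True)
f=np.load("pics/w1.npz");W=(f["K"],f["R"],f["t"])
im=cv2.imread("pics/w1.png");m=(im.min(2)>200).astype(np.uint8);m[:150]=0;m[230:]=0;m[:,:270]=0;m[:,370:]=0
c=max(cv2.findContours(m,cv2.RETR_EXTERNAL,cv2.CHAIN_APPROX_NONE)[0],key=cv2.contourArea);e=cv2.fitEllipse(c);print(e)
g=im.max(2)<80;g[:180]=0;g[205:]=0;g[:,:305]=0;g[:,330:]=0;ys,xs=np.where(g);b=(xs.mean(),ys.mean());print(b)
T=cam("top");S=cam("scene")
for u in(e[0],b):
    print(plane(W,*u,.024,True),tri(ray(W,*u,True),ray(T,204.5,209.2)),tri(ray(W,*u,True),ray(S,432.5,308.1)))
    print(inc(np.append(plane(W,*u,.024,True)[:2],.004),target([0,0,-1],[.4226,.9063,0])))
print("radius",e[1][0]/2/309.7, "expected", 28/(-(W[1].T@W[2])[2]*1000-24))
```

```text
((317.21405029296875, 190.22181701660156), (59.862674713134766, 61.525413513183594), 4.368806838989258)
(np.float64(317.05102040816325), np.float64(192.41836734693877))
[0.5552 0.2989 0.024 ] (array([0.5566, 0.2988, 0.0223]), np.float64(0.001994255636617222)) (array([0.5554, 0.2974, 0.025 ]), np.float64(0.0033211736034169737))
(array([ 0.0037,  0.0005, -0.0003]), array([146.51,  -0.03,  -0.09]))
[0.557  0.2979 0.024 ] (array([0.5569, 0.2981, 0.0253]), np.float64(0.0004083783556756396)) (array([0.5566, 0.2972, 0.0265]), np.float64(0.0020083005359778495))
(array([ 0.0037,  0.0005, -0.0003]), array([146.51,  -2.06,  -0.24]))
radius 0.09664622975966221 expected 0.10408687431396471
```

Call:
arm_command:
  increments: [0,0,0,50,-2,0,1,0,0,0,95,-2,0,1,0,0,0,120,-2,0,1,0,0,0,137,-2,0,1,0,0,0,146,-2,0,1,0,0,0,146,-2,0,1,0,0,0,146,-2,0,1]
  squeeze: 40

```text
t: 2.2
eef_pos: [0.5582, 0.2972, 0.0051]
tcp_rot: [0.596, -0.381, 0.596, 0.381]
wrist_force: [0.8, -0.3, -0.1]
width: 0.0854
```

Call:
arm_command:
  increments: [0,0,0,0,0,0,0.5,0,0,0,0,0,0,0.4,0,0,0,0,0,0,0.3,0,0,0,0,0,0,0.3,0,0,0,0,0,0,0.3,0,0,0,0,0,0,0.3,0,0,0,0,0,0,0.3,0,0,0,0,0,0,0.3]
  squeeze: 40

```text
t: 3.0
eef_pos: [0.5583, 0.2969, 0.0057]
tcp_rot: [0.597, -0.38, 0.596, 0.38]
wrist_force: [-1.3, -1.6, 8.1]
width: 0.0543
```

Call:
arm_command:
  increments: [0,0,0,-10,0,0,0.3,0,0,0,-40,0,0,0.3,0,0,0,-80,0,0,0.3,0,0,0,-100,0,0,0.3,0,0,0,-100,0,0,0.3]

```text
t: 3.5
eef_pos: [0.5597, 0.2975, 0.1083]
tcp_rot: [0.598, -0.38, 0.594, 0.38]
wrist_force: [0.0, 0.7, -2.0]
width: 0.0537
```

Run:
```python
from h import *
p,R,o=pose();print(p,o["t"],o["wrist_force"],o["width"])
im,d=get_image("wrist");cv2.imwrite("pics/w2.png",im[:,:,::-1])
s=np.array([np.cos(np.radians(73.6)),np.sin(np.radians(73.6)),0])
print(inc((.506,-.0607,.10),target([0,0,-1],s)))
```

```text
[0.55965951 0.29746921 0.10825068] 3.5 [ 0.04285791  0.73074506 -2.02427416] 0.053662314199081844
(array([-0.1486,  0.0025,  0.0019]), array([   5.37, -103.02, -346.53]))
```

View pics/w2.png

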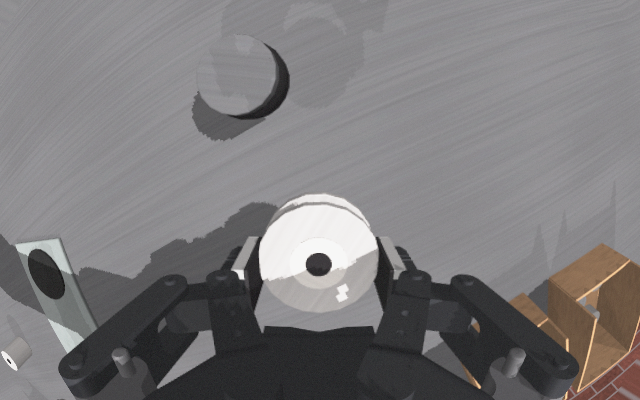

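The pulley is held between the pads with its bore at (319,264) and its top face roughly from x 259 to 379; the dark arc at about y=205 should be the groove. I'll check that it's level.

Run:
```python
from h import *
np.set_printoptions(precision=4,suppress=True)
im=cv2.imread("pics/w2.png");c=im[180:330,240:400];cv2.imwrite("pics/w2c.png",cv2.resize(c,None,fx=4,fy=4,interpolation=cv2.INTER_CUBIC)[:,:640])
W=cam("wrist");p,R,o=pose();print(p,o["t"])
def t(u,v,z): return R.inv().apply(plane(W,u,v,z,True)-p)*1000
for z in(.122,.127,.132):print(z,t(319,264,z),t(259,255,z),t(379,255,z),t(319,312,z),t(319,204,z))
# expected circle of level disc w/ centre at tool (x=-18,y=0)
for y0 in(0,2,-2):
  for z in(.1266,):
    q=[]
    for dy,dz in[(0,0),(28,0),(-28,0),(0,28),(0,-28)]:
        P=p+R.apply([0,(y0+dy)/1000,dz/1000]);P[2]=z;q.append(proj(W,P,True))
    print(y0,np.array(q).tolist())
```

```text
[0.5585 0.297  0.1061] 3.55
0.122 [-15.9117   0.2778   1.2414] [-15.9903   4.5778 -26.203 ] [-15.8477   4.4767  28.7275] [-15.8641 -27.1422   1.2449] [-15.9615  28.9458   1.2441]
0.127 [-20.9163   2.8883   1.2371] [-20.9918   7.0182 -25.1221] [-20.8548   6.921   27.6363] [-20.8705 -23.4475   1.2405] [-20.9641  30.4226   1.2397]
0.132 [-25.9209   5.4987   1.2328] [-25.9933   9.4586 -24.0411] [-25.8619   9.3654  26.5451] [-25.877  -19.7528   1.2361] [-25.9667  31.8994   1.2353]
0 [[316.3342471688878, 269.36854042352235], [316.1245553881791, 209.44013328291564], [316.55073964747356, 318.93019035104464], [378.5803874990335, 268.38707150481036], [254.2209505494566, 268.44453924882396]]
2 [[316.3187166974013, 265.4257189429694], [316.11064984213937, 204.79730324151672], [316.5355622824688, 315.7316311176817], [378.92288083837815, 264.4830336621894], [253.85002228059358, 264.54520780532]]
-2 [[316.3498063702329, 273.2572931517298], [316.1386607179736, 214.03935050025763], [316.56584267254425, 322.0782979882717], [378.23554809222395, 272.2390166335225], [254.59429713987134, 272.2919754963634]]
```

View pics/w2c.png

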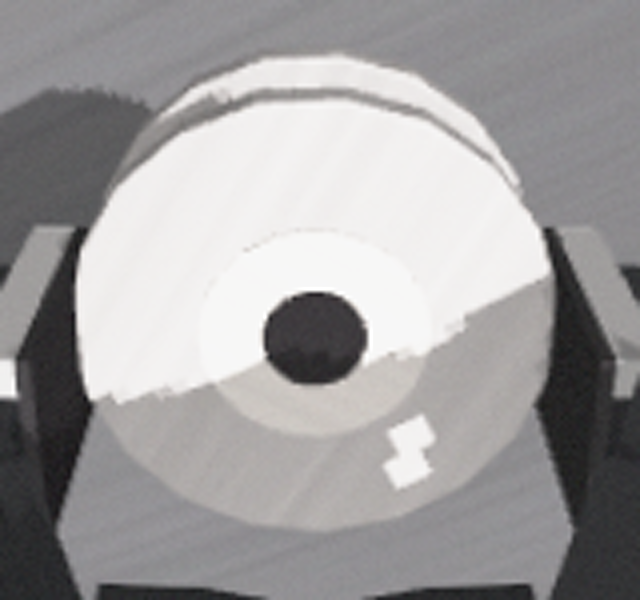

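Run:
```python
from h import *
s=np.array([np.cos(np.radians(73.6)),np.sin(np.radians(73.6)),0])
print(inc((.506,-.0607,.10),target([0,0,-1],s)))
```

```text
(array([-0.1486,  0.0025,  0.0019]), array([   5.37, -103.02, -346.53]))
```

Call:
arm_command:
  increments: [-0.07,0,0,6,-15,-50,0.3,-0.148,0,0,6,-30,-100,0.3,-0.148,0,0,6,-103,-346,0.3,-0.148,0,0,6,-103,-346,0.3,-0.148,0,0,6,-103,-346,0.3,-0.148,0,0,6,-103,-346,0.3,-0.148,0,0,6,-103,-346,0.3,-0.148,0,0,6,-103,-346,0.3,-0.148,0,0,6,-103,-346,0.3,-0.148,0,0,6,-103,-346,0.3,-0.148,0,0,6,-103,-346,0.3]

```text
t: 4.65
eef_pos: [0.5056, -0.0586, 0.0979]
tcp_rot: [0.566, -0.424, 0.566, 0.425]
wrist_force: [0.1, 0.4, -1.4]
width: 0.0538
```

Run:
```python
from h import *
p,R,o=pose();print(p,o["t"],o["wrist_force"],o["width"]);print(R.as_matrix().round(3))
for n in("wrist","top"):
  im,d=get_image(n);cv2.imwrite(f"pics/{n}3.png",im[:,:,::-1])
s=np.array([np.cos(np.radians(73.6)),np.sin(np.radians(73.6)),0])
print(inc((.506,-.0607,.03),target([0,0,-1],s)))
```

```text
[ 0.50561414 -0.05862762  0.09787256] 4.65 [ 0.13448442  0.37517611 -1.41493176] 0.05379527615871453
[[-0.001 -0.96   0.28 ]
 [ 0.001  0.28   0.96 ]
 [-1.     0.001  0.001]]
(array([ 0.0021,  0.0004, -0.0005]), array([68.05, -0.88, -1.7 ]))
```

View pics/wrist3.png

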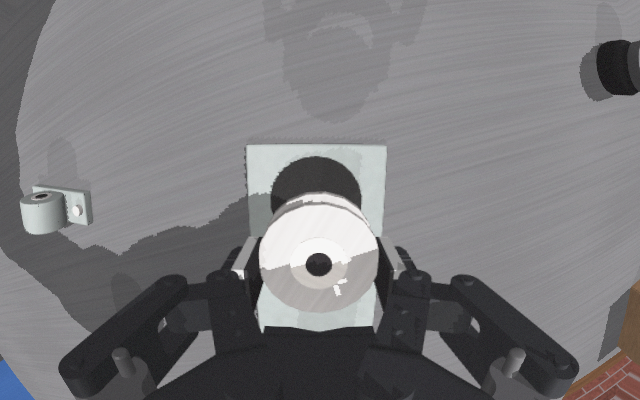

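View pics/top3.png

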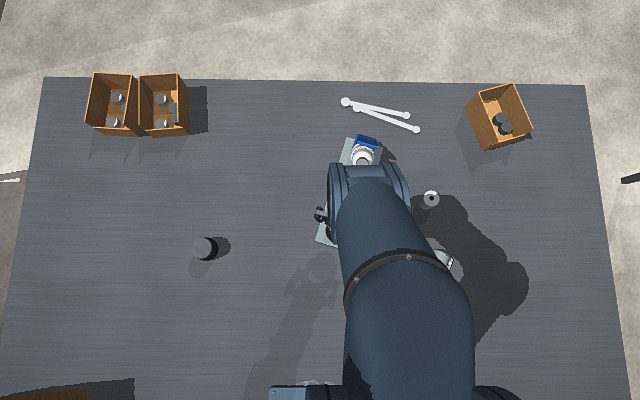

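The wrist view shows the pad partly hidden behind the pulley: its far edge is at about (316,156), left edge x 271, right edge x 361, and the bore is at (318,264). In the top view the arm hides the pad.

Run:
```python
from h import *
from scipy.optimize import least_squares
np.set_printoptions(precision=4,suppress=True)
im=cv2.imread("pics/wrist3.png");W=cam("wrist");p,R,o=pose();print(o["t"],p)
m=(im.max(2)<70).astype(np.uint8);m[:150]=0;m[205:]=0;m[:,:264]=0;m[:,368:]=0
c=max(cv2.findContours(m,cv2.RETR_EXTERNAL,cv2.CHAIN_APPROX_NONE)[0],key=cv2.contourArea)[:,0]
print(c.min(0),c.max(0))
# boundary: outermost per row/col upper arc
pts=[]
for u in range(285,350,3):
    k=c[c[:,0]==u]; 
    if len(k):pts.append((u,k[:,1].min()-.5))
for v in range(165,192,3):
    k=c[c[:,1]==v]; pts+= [(k[:,0].max()+.5,v)]
    if v<188: pts+=[(k[:,0].min()-.5,v)]
Q=np.array([plane(W,u,v,.010,True)[:2] for u,v in pts])
f=lambda q:np.hypot(*(Q-q[:2]).T)-.036
r=least_squares(f,[.506,-.06],loss="soft_l1",f_scale=.001);print("pad",r.x,np.abs(r.fun).mean())
f=lambda q:np.hypot(*(Q-q[:2]).T)-q[2]
r2=least_squares(f,[.506,-.06,.036],loss="soft_l1",f_scale=.001);print("pad free r",r2.x)
print("pad in tool",R.inv().apply(np.append(r.x,.01)-p)*1000)
for z in (.112,.1145,.117):print("bore in tool",R.inv().apply(plane(W,318.3,263.8,z,True)-p)*1000)
```

```text
4.75 [ 0.5057 -0.0589  0.098 ]
[271 157] [360 204]
pad [ 0.5063 -0.0608] 0.000300604934783537
pad free r [ 0.505  -0.0604  0.0349]
pad in tool [88.0468 -1.2124 -1.7695]
bore in tool [-13.9519  -0.7864   0.8086]
bore in tool [-16.4512   0.5148   0.8122]
bore in tool [-18.9506   1.816    0.8158]
```

Call:
arm_command:
  increments: [0,0,0,30,-2,-2,0.3,0,0,0,55,-2,-2,0.3,0,0,0,70,-2,-2,0.3,0,0,0,77,-2,-2,0.3,0,0,0,77,-2,-2,0.3,0,0,0,77,-2,-2,0.3]

```text
t: 5.35
eef_pos: [0.5073, -0.0626, 0.0218]
tcp_rot: [0.566, -0.424, 0.566, 0.423]
wrist_force: [-0.9, 0.6, -2.5]
width: 0.0541
```

Call:
arm_command:
  increments: [0,0,0,1,0,0,0.3,0,0,0,2,0,0,0.3,0,0,0,2,0,0,0.3]

```text
t: 5.65
eef_pos: [0.5071, -0.0631, 0.0197]
tcp_rot: [0.567, -0.424, 0.566, 0.423]
wrist_force: [-0.0, -0.3, -3.3]
width: 0.0536
```

Call:
arm_command:
  increments: [0,0,0,1,0,0,0.3,0,0,0,1,0,0,0.3]

```text
t: 5.85
eef_pos: [0.5069, -0.0631, 0.0183]
tcp_rot: [0.566, -0.423, 0.566, 0.423]
wrist_force: [-1.6, 0.3, -2.1]
width: 0.054
```

Call:
arm_command:
  increments: [0,0,0,0,0.5,1.7,0.3,0,0,0,1,0.5,1.7,0.3,0,0,0,1,0.5,1.7,0.3]

```text
t: 6.15
eef_pos: [0.5068, -0.0611, 0.0172]
tcp_rot: [0.566, -0.423, 0.566, 0.424]
wrist_force: [-0.0, -0.3, -2.1]
width: 0.0538
```

Call:
arm_command:
  increments: [0,0,0,1,0,0,0.3,0,0,0,1,0,0,0.3]

```text
t: 6.35
eef_pos: [0.5068, -0.0613, 0.0162]
tcp_rot: [0.566, -0.423, 0.566, 0.423]
wrist_force: [0.7, -0.2, -1.5]
width: 0.0538
```

Call:
arm_command:
  increments: [0,0,0,0.7,0,0,0.3,0,0,0,0.7,0,0,0.3]

```text
t: 6.55
eef_pos: [0.5069, -0.0613, 0.0158]
tcp_rot: [0.566, -0.423, 0.566, 0.423]
wrist_force: [-0.9, -0.2, 1.1]
width: 0.0542
```

Run:
```python
from h import *
p,R,o=pose();print(p,o["t"],o["wrist_force"],o["wrist_torque"])
im,d=get_image("scene");c=im[170:270,260:380];cv2.imwrite("pics/s4.png",cv2.resize(c[:,:,::-1],None,fx=6,fy=6,interpolation=cv2.INTER_CUBIC))
```

```text
[ 0.50689848 -0.06134998  0.01575718] 6.55 [-0.90423984 -0.23965261  1.11953355] [0.07188108 0.11482549 0.06718132]
```

View pics/s4.png

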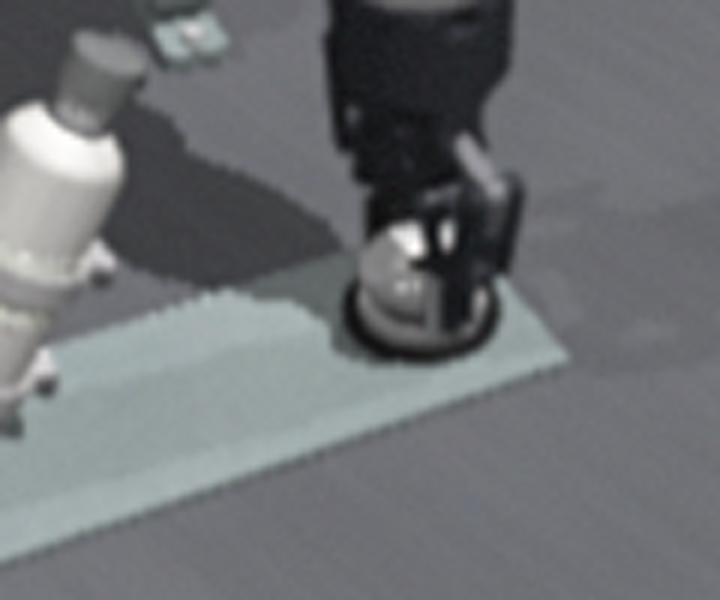

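The picture shows the pulley sitting on the pad, and the vertical force has just risen, so it is in contact. Releasing.

Call:
arm_command:
  increments: [0,0,0,0,0,0,0.72,0,0,0,0,0,0,0.8,0,0,0,0,0,0,1,0,0,0,0,0,0,1,0,0,0,0,0,0,1,0,0,0,0,0,0,1,0,0,0,-15,0,0,1,0,0,0,-40,0,0,1,0,0,0,-85,0,0,1,0,0,0,-115,0,0,1,0,0,0,-115,0,0,1,0,0,0,-115,0,0,1]

```text
t: 7.8
eef_pos: [0.5071, -0.0613, 0.1311]
tcp_rot: [0.567, -0.424, 0.566, 0.423]
wrist_force: [-0.3, 0.2, 0.3]
width: 0.0853
```

Run:
```python
from h import *
from scipy.optimize import least_squares
np.set_printoptions(precision=4,suppress=True)
p,R,o=pose();print(p,o["t"],o["wrist_force"],o["width"])
W=cam("wrist");im,d=get_image("wrist");im=im[:,:,::-1].copy();cv2.imwrite("pics/w5.png",im)
u0=proj(W,(.5062,-.0608,.034),True);print(u0)
x,y=int(u0[0]),int(u0[1]);c=im[y-60:y+60,x-75:x+75];cv2.imwrite("pics/w5c.png",cv2.resize(c,None,fx=5,fy=5,interpolation=cv2.INTER_CUBIC));print(x-75,y-60)
S=cam("scene");im,d=get_image("scene");cv2.imwrite("pics/s5.png",im[:,:,::-1]);cv2.imwrite("pics/s5c.png",cv2.resize(im[190:260,290:370,::-1],None,fx=8,fy=8,interpolation=cv2.INTER_CUBIC))
```

```text
[ 0.5071 -0.0613  0.1311] 7.8 [-0.3131  0.2009  0.321 ] 0.08526057095727922
[317.7319 197.1449]
242 137
```

View pics/w5c.png

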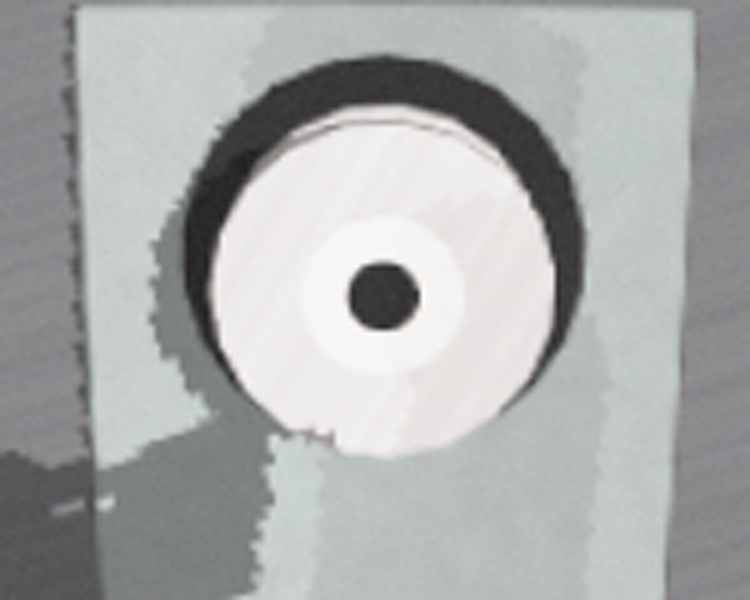

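View pics/s5c.png

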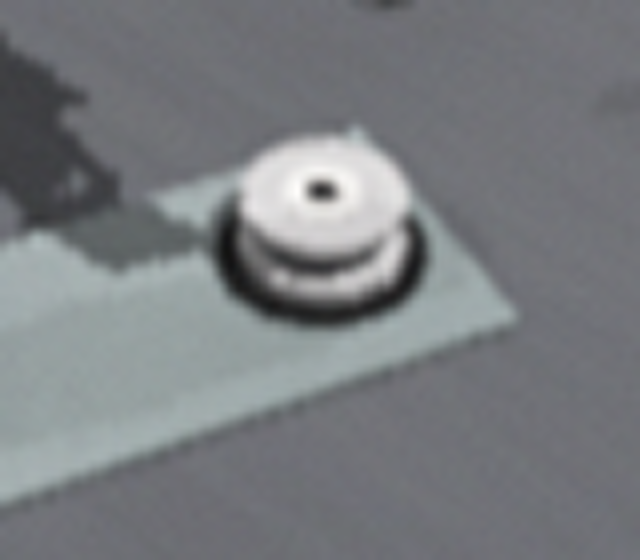

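The pulley lies flat. In the wrist crop the dark pad shows evenly left and right of it, with the bore at (318.1,195.7). In the scene view the bore is at (329.6,213.3).

Run:
```python
from h import *
from scipy.optimize import least_squares
np.set_printoptions(precision=4,suppress=True)
W=cam("wrist");S=cam("scene")
print("wrist bore",plane(W,318.1,195.7,.034,True),"scene",plane(S,329.6,213.25,.034),"tri",tri(ray(W,318.1,195.7,True),ray(S,329.6,213.25)))
print("scene pad",plane(S,329.75,221,.01))
P=[(184,245),(190,200),(225,130),(285,80),(385,55),(480,78),(545,130),(578,190),(586,240),(575,310),(545,365)]
Q=np.array([plane(W,242+a/5-.4,137+b/5-.4,.010,True)[:2] for a,b in P])
r=least_squares(lambda q:np.hypot(*(Q-q[:2]).T)-q[2],[.506,-.06,.036],loss="soft_l1",f_scale=.001);print("pad",r.x,r.fun)
P=[(208,290),(225,210),(258,165),(383,122),(500,165),(545,225),(557,290),(545,350),(500,420),(392,460),(260,420),(225,355)]
Q=np.array([plane(W,242+a/5-.4,137+b/5-.4,.034,True)[:2] for a,b in P])
r=least_squares(lambda q:np.hypot(*(Q-q[:2]).T)-q[2],[.506,-.06,.028],loss="soft_l1",f_scale=.001);print("pulley",r.x,r.fun)
# press geometry
p,R,o=pose()
c,s=np.cos(np.radians(-16.4)),np.sin(np.radians(-16.4))
Rs=np.array([[c,-s,0],[s,c,0],[0,0,1]]);ax=Rs@[-.5,0,.866];org=np.array([.5062,-.0608,0])
low=org+Rs@[.148,0,.168]
print("ax",ax,"low",low)
Rt=target(-ax,Rs@[0,1,0])
for s in(.06,.04):print(s,low+ax*s,inc(low+ax*s,Rt))
```

```text
wrist bore [ 0.5036 -0.06    0.034 ] scene [ 0.5029 -0.0642  0.034 ] tri (array([ 0.504, -0.061,  0.036]), np.float64(0.0029592731937837994))
scene pad [ 0.5048 -0.0612  0.01  ]
pad [ 0.5027 -0.0594  0.0351] [ 0.      0.0001  0.0001 -0.0001 -0.0002 -0.0002  0.0001  0.0003  0.0001
 -0.0001 -0.0002]
pulley [ 0.5036 -0.0601  0.0281] [-0.0004  0.0002  0.0005 -0.0002 -0.      0.0001 -0.0001 -0.0003  0.0004
 -0.0001  0.0008 -0.0009]
ax [-0.4797  0.1412  0.866 ] low [ 0.6482 -0.1026  0.168 ]
0.06 [ 0.6194 -0.0941  0.22  ] (array([-0.0004, -0.0005, -0.525 ]), array([ -90.36, -117.72,    0.46]))
0.04 [ 0.629  -0.0969  0.2026] (array([-0.0004, -0.0005, -0.525 ]), array([ -73.06, -127.74,    0.47]))
```

Call:
arm_command:
  increments: [0,0,0,-50,0,0,0.5,0,0,-0.13,-90,0,0,0,0,0,-0.26,-90,-20,0,0,0,0,-0.39,-90,-50,0,0,0,0,-0.525,-90,-85,0,0,0,0,-0.525,-90,-118,0.5,0,0,0,-0.525,-90,-118,0.5,0,0,0,-0.525,-90,-118,0.5,0,0,0,-0.525,-90,-118,0.5,0,0]

```text
schema error: expected a multiple of 7 numbers
```

Call:
arm_command:
  increments: [0,0,0,-50,0,0,0.5,0,0,-0.13,-90,0,0,0,0,0,-0.26,-90,-20,0,0,0,0,-0.39,-90,-50,0,0,0,0,-0.525,-90,-85,0,0,0,0,-0.525,-90,-118,0.5,0,0,0,-0.525,-90,-118,0.5,0,0,0,-0.525,-90,-118,0.5,0,0,0,-0.525,-90,-118,0.5,0,0,0,-0.525,-90,-118,0.5,0]

```text
t: 8.9
eef_pos: [0.6194, -0.0948, 0.2202]
tcp_rot: [0.657, -0.555, 0.438, 0.262]
wrist_force: [-1.2, 0.5, 1.0]
width: 0.0
```

Run:
```python
from h import *
np.set_printoptions(precision=4,suppress=True)
p,R,o=pose();print(p,o["t"],o["wrist_force"],o["width"],o["joints"])
W=cam("wrist")
for n in("wrist","scene"):
  im,d=get_image(n);cv2.imwrite(f"pics/{n}6.png",im[:,:,::-1])
S=cam("scene");print("centred bore would be",proj(S,(.5048,-.0612,.034)))
c,s=np.cos(np.radians(-16.4)),np.sin(np.radians(-16.4))
Rs=np.array([[c,-s,0],[s,c,0],[0,0,1]]);ax=Rs@[-.5,0,.866];low=np.array([.5062,-.0608,0])+Rs@[.148,0,.168]
Rt=target(-ax,Rs@[0,1,0]);print(inc(low+ax*.035,Rt))
for s in(.02,.025,.03):print(proj(W,low+ax*s,True))
```

```text
[ 0.6194 -0.0948  0.2202] 8.9 [-1.2046  0.4913  0.9797] 1.471848025439874e-05 [-0.115   0.3233  0.1417  2.0948  0.4062  0.2396  0.9192]
centred bore would be [329.8618 214.1031]
(array([-0.0015, -0.0007,  0.0011]), array([25.3 ,  0.77,  0.56]))
[318.2476 222.852 ]
[318.2277 225.6465]
[318.2068 228.5831]
```

View pics/wrist6.png

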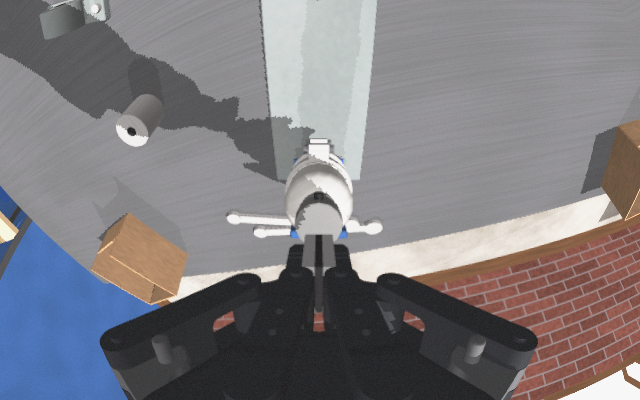

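View pics/scene6.png

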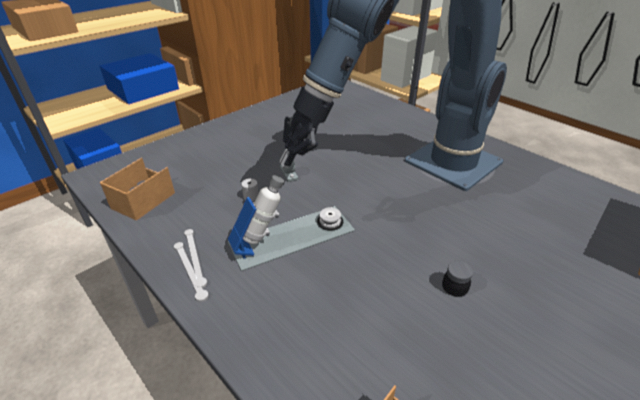

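The fingers are shut and in line with the cap (about (319,222) in the wrist view). In the scene view the pulley sits on its pad, with the bore about 1 px from where a centred one would be. Joint 6 is near its lower limit, so I'll watch it while closing in.

Call:
arm_command:
  increments: [0,0,0,10,0.8,0.6,0,0,0,0,20,0.8,0.6,0,0,0,0,25,0.8,0.6,0,0,0,0,25,0.8,0.6,0,0,0,0,25,0.8,0.6,0]

```text
t: 9.5
eef_pos: [0.6316, -0.097, 0.1982]
tcp_rot: [0.657, -0.556, 0.437, 0.262]
wrist_force: [-0.5, -0.0, 0.0]
width: -0.0
```

```bash
cat > st.py <<'E'
from h import *
np.set_printoptions(precision=4,suppress=True)
c,s=np.cos(np.radians(-16.4)),np.sin(np.radians(-16.4))
Rs=np.array([[c,-s,0],[s,c,0],[0,0,1]]);ax=Rs@[-.5,0,.866];low=np.array([.5062,-.0608,0])+Rs@[.148,0,.168]
Rt=target(-ax,Rs@[0,1,0])
p,R,o=pose();d=p-low
print("t",o["t"],"s mm",d@ax*1000,"lat x,y",(d-ax*(d@ax))@(Rs@[.866,0,.5])*1000,d@(Rs@[0,1,0])*1000,"F ax",o["wrist_force"]@ax,o["wrist_force"],"rot",inc(low,Rt)[0],"j6",o["joints"][5],"qd",np.abs(o["qd"]).max())
E
python3 st.py
```

```text
t 9.5 s mm 34.82722969223155 lat x,y -0.020693303880368163 0.64870157934041 F ax 0.28539870076408985 [-0.5238 -0.044   0.0466] rot [-0.0004 -0.0006  0.0007] j6 0.1879679176250715 qd 0.012713242645842318
```

Call:
arm_command:
  increments: [0,0,0.06,0,5,-0.6,0,0,0,0.06,0,5,-0.6,0,0,0,0.06,0,5,-0.6,0]

```text
t: 9.8
eef_pos: [0.6277, -0.0971, 0.1965]
tcp_rot: [0.649, -0.542, 0.453, 0.281]
wrist_force: [-0.5, 0.3, -0.6]
width: -0.0001
```

```bash
python3 st.py
```

```text
t 9.8 s mm 35.27683991773031 lat x,y -4.115448615054498 -0.48840199890892017 F ax -0.2641065225800399 [-0.4995  0.2751 -0.6265] rot [-0.002  -0.0004 -0.0566] j6 0.2872975068800838 qd 0.023762680820344943
```

Call:
arm_command:
  increments: [0,0,0.0,3,-0.2,0,0,0,0,0,5,-0.3,0,0,0,0,0,5,-0.3,0,0,0,0,0,5,-0.3,0,0]

```text
t: 10.2
eef_pos: [0.6297, -0.0968, 0.1915]
tcp_rot: [0.648, -0.543, 0.453, 0.282]
wrist_force: [0.4, 0.3, -0.2]
width: -0.0001
```

```bash
python3 st.py
```

```text
t 10.2 s mm 30.06056904253401 lat x,y -4.979648951266081 0.3614665737358045 F ax -0.29163993823675627 [ 0.3697  0.3209 -0.1843] rot [ 0.     -0.0003 -0.0587] j6 0.2795834483813312 qd 0.004665485746081176
```

Call:
arm_command:
  increments: [0,0,0.0,1,-0.06,0,0,0,0,0,1,-0.06,0,0]

```text
t: 10.4
eef_pos: [0.6303, -0.0971, 0.1908]
tcp_rot: [0.649, -0.543, 0.453, 0.282]
wrist_force: [0.3, 0.7, -0.3]
width: 0.0
```

Call:
arm_command:
  increments: [0,0,0.0,1,-0.06,0,0,0,0,0,1,-0.06,0,0]

```text
t: 10.6
eef_pos: [0.6308, -0.0974, 0.1899]
tcp_rot: [0.649, -0.542, 0.454, 0.282]
wrist_force: [0.7, 0.9, -0.2]
width: -0.0
```

Call:
arm_command:
  increments: [0,0,0.0,1,-0.06,0,0,0,0,0,1,-0.06,0,0]

```text
t: 10.8
eef_pos: [0.6313, -0.0975, 0.1891]
tcp_rot: [0.649, -0.543, 0.454, 0.281]
wrist_force: [-0.0, -0.5, 1.0]
width: -0.0001
```

Call:
arm_command:
  increments: [0,0,0.0,1,-0.06,0,0,0,0,0,1,-0.06,0,0]

```text
t: 11.0
eef_pos: [0.6318, -0.0976, 0.1883]
tcp_rot: [0.649, -0.543, 0.453, 0.281]
wrist_force: [-2.0, 0.3, 2.9]
width: -0.0002
```

```bash
python3 st.py
```

```text
t 11.0 s mm 26.168630430571493 lat x,y -4.67956791375324 0.13266143326906146 F ax 3.5411764123713914 [-1.9786  0.2796  2.9476] rot [-0.0006 -0.0003 -0.0585] j6 0.2723375425855477 qd 0.002847649309555175
```

Call:
arm_command:
  increments: [0,0,0.0,-0.5,0.03,0,0]

```text
t: 11.1
eef_pos: [0.6315, -0.0975, 0.1888]
tcp_rot: [0.649, -0.543, 0.453, 0.281]
wrist_force: [-2.1, 1.0, 2.2]
width: 0.0002
```

Call:
arm_command:
  increments: [0,0,0.0,0,0,0,0]

```text
t: 11.2
eef_pos: [0.6315, -0.0975, 0.1888]
tcp_rot: [0.649, -0.543, 0.453, 0.281]
wrist_force: [-0.9, 0.3, 3.0]
width: -0.0005
```

```bash
python3 st.py
```

```text
t 11.2 s mm 26.753570494347443 lat x,y -4.682404527157768 0.12945314661160467 F ax 3.115520612306679 [-0.8997  0.3061  3.0493] rot [-0.0005 -0.0003 -0.0584] j6 0.27341970633720525 qd 0.002730695917447664
```

Call:
arm_command:
  increments: [0,0,0.0,2.6,-0.15,0,0,0,0,0,5.2,-0.3,0,0,0,0,0,7.6,-0.45,0,0]

```text
t: 11.5
eef_pos: [0.6353, -0.0986, 0.1821]
tcp_rot: [0.649, -0.543, 0.453, 0.281]
wrist_force: [-4.8, 1.5, 7.1]
width: 0.0002
```

Call:
arm_command:
  increments: [0,0,0.0,1.2,-0.07,0,0,0,0,0,1.2,-0.07,0,0]

```text
t: 11.7
eef_pos: [0.6358, -0.0988, 0.1811]
tcp_rot: [0.649, -0.543, 0.453, 0.281]
wrist_force: [-4.8, 1.6, 8.4]
width: -0.0001
```

Call:
arm_command:
  increments: [0,0,0.0,0.9,-0.05,0,0]

```text
t: 11.8
eef_pos: [0.6362, -0.0989, 0.1805]
tcp_rot: [0.649, -0.543, 0.453, 0.281]
wrist_force: [-7.3, 1.5, 10.7]
width: 0.0002
```

13 N along the axis is past the 9 N at the stop, so I'm letting it back up now.

Call:
arm_command:
  increments: [0,0,0.0,-6,0.3,0,0,0,0,0,-14,0.8,0,0,0,0,0,-40,2,0,0,0,0,0,-70,4,0,0,0,0,0,-70,4,0,0,0,0,0,-70,4,0,0]

```text
t: 12.4
eef_pos: [0.6027, -0.089, 0.2416]
tcp_rot: [0.649, -0.543, 0.453, 0.281]
wrist_force: [-0.8, -0.9, 0.5]
width: 0.0
```

```bash
python3 st.py
python3 - <<'E'
from h import *
ims={}
for n in("wrist","scene"):
  im,d=get_image(n);ims[n]=im;cv2.imwrite(f"pics/{n}7.png",im[:,:,::-1])
a=cv2.imread("pics/scene6.png")[160:240,230:350];b=ims["scene"][160:240,230:350,::-1]
cv2.imwrite("pics/cmp.png",cv2.resize(np.vstack([a,b]),None,fx=3.7,fy=3.7,interpolation=cv2.INTER_CUBIC))
E
```

```text
t 12.4 s mm 87.43948317596244 lat x,y -4.280504116084457 0.2083221525702093 F ax 0.6253178933800412 [-0.7516 -0.9063  0.4535] rot [-0.0007  0.0001 -0.0574] j6 0.3933625520035996 qd 0.03188731022927847
```

View pics/cmp.png

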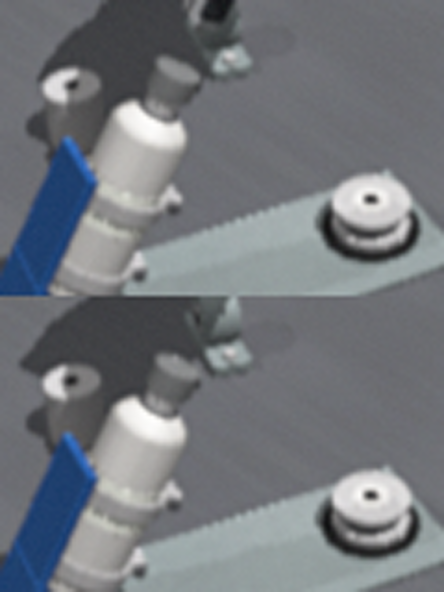

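View pics/wrist7.png

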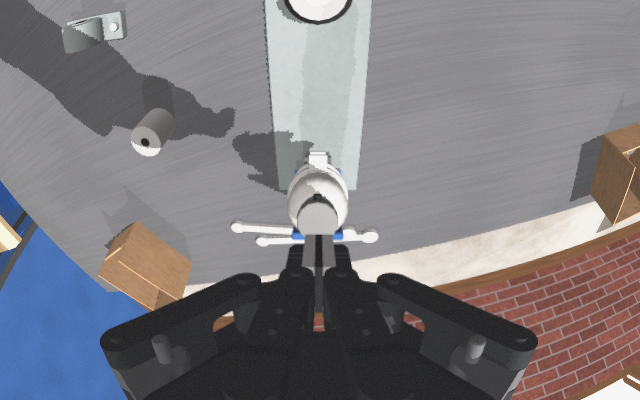

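In the comparison crop the cap is back at its height from before the press (to within about a pixel) and the pulley hasn't moved on the pad. The roller and block are still in place and the gripper is clear of everything.

Run:
```python
from workcell import bot
print(bot.hand_in(), bot.get_obs()["t"])
```

```text
the job is handed in; nothing more can be done
the job is handed in; nothing more can be done
```

I laid the pulley flat on the rubber pad and let go, then gave the cap one press to its stop and let it spring back. I handed the job in about 12.5 s in; the hand-in reports no verdict.

- **Pulley:** The wrist camera put it about 1 mm off the pad's centre. The scene camera said about 2 mm, or one pixel, and put the bore up to 4 mm away from where the wrist view did. All of that is within the 8 mm of pad left around the pulley, and it had not shifted after the press.
- **Cap press:** I felt the cap at about 27 mm above its lowest position. The press lasted about 0.6 s and was read at 8.7, 9.8 and then 13 N along the axis, so it went past the 9 N stop and stayed well under 30 N. A lighter touch of about 3 N, to find the cap, came just before it.
- **Stop depth:** The last two readings were lower than my estimate of the contact point predicted, by several newtons. Either that estimate was slightly off or the collar sank a little more than expected; I could not measure the collar itself.
- **Tool tilt:** Joint 6 came close to its limit, so I pressed with the tool about 3.4 degrees less tilted than the can.
- **After the press:** In the picture the cap is back at its earlier height to within about a pixel (about 2 mm), too coarse to confirm the 1.5 mm limit. The roller and block looked undisturbed. I last saw the jar in place before the press. The gripper was touching nothing.

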